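Put the short spray can away in the cupboard's door rack

TASK

Pull the small bench cupboard's door open past its roller catch and stand the shorter of the two spray cans upright in the rack on the inside of the door. Then push the door until the catch snaps and it is fully shut, with the can still upright in the rack. Leave the taller spray can and the big bottle where they stand.

Things in the scene. Friction and masses are not known exactly. Their poses are not given: they have to be found in the camera images.
- door (a joint): Door hinge angle in rad: 0 fully shut, grows as it opens, stop at 1.75. Upright hinge at the left front edge; seen from above it opens clockwise, right edge toward the robot. Light friction (0.12 N m) holds it where left. A sprung roller under the roof rides over a ridge on the door: about 8 N at the handle to push in or pull out. It rests ajar at 0.1 on the roller; below 0.04 it snaps to 0.
- cupboard_hinge (a point): Point on the door's hinge line at table height, fixed to the cupboard; axes: x into the cupboard, y to its left, z up. The cupboard is a fixed grey box 180 mm deep (x), 240 wide (y), 257 high; the hinge line lies in the front plane of the box, 3 mm in from its left side.
- handle (a point): Grip point on the axis of the door handle, 215 mm above the table: a vertical round steel bar, 10 mm thick, 150 to 235 mm above the table, 42 mm off the door's outer face; both ends bend back into the door, so grip with a finger on either side along y. Axes turn with the door (as the cupboard's when shut); in them it lies x -57, y -205 mm from the hinge line.
- rack (a point): Centre of the rack floor's top, 20 mm above the table, inside the door. Axes turn with the door: x away from its inner face, y toward the hinge. In them it lies x +43, y -115 mm from the hinge line. Room 85 mm in x (inner face to rail), 167 in y; rail and end plates 50 mm high, open above. Door panel 15 mm thick, 234 wide, top at 240 mm. Shut, 197 mm clear above the rack floor.
- short_can_centre (a point): Centre (half-way up) of the shorter spray can with the domed cap: 58 mm in diameter, 189 mm tall, about 0.15 kg, standing on the table. z is its upright axis.
- tall_can_centre (a point): Centre of the taller spray can: 58 mm in diameter, 223 mm tall. Standing on the table, to be left alone.
- big_bottle_centre (a point): Centre of the big bottle with a narrow neck and cap: 60 mm in diameter, 194 mm tall. Standing on the table, to be left alone.
Not all that is in view belongs to the job. Leave any blue or red look-alike of the part that bears short_can_centre alone.

How it is judged:
By the outcome, as a careful person would: the job done as asked, in the order asked, and still so for the second after the job is handed in, with the robot touching nothing.
It also fails if it takes over 69 s, if anything falls off the work surface, if the arm or the gripper's body presses on something with over 40 N, if the wrist force passes 120 N, or if a joint passes its speed limit or range.

ROBOT

A 7-joint arm with a two-finger parallel gripper is mounted at the origin on a cart in front of the work surface, level with it; the furniture and walls round the work are solid. World frame = base frame: x ahead of the robot, y to its left, z up, the work surface at z = 0. Lengths are in m, angles in rad, forces in N, time in s.
With the tool pointing down it reaches from about 0.35 to 0.9 m from the base axis. Payload 8.1 kg.
Tool frame: the origin (TCP) lies on the centre line of the jaws, within the pads' length; the fingertips stand 22 mm ahead of it and the grasp point (between the pads) lies 3 mm ahead of it; z points along the fingers, y is the direction in which the jaws open and shut (so a half turn about z gives the same grasp; the last joint's range is limited). The gripper opens to 92 mm and grips with 3 to 60 N. Pads are 19 mm wide; open, the fingers measure 130 mm over their backs; the gripper's body (75 mm by 190 mm) begins 47 mm behind the grasp point.
Start: joints at [-1.427, 0.434, 0.025, 1.573, -0.012, 1.134, -0.075], TCP at [0.153, 0.606, 0.249] pointing down, gripper open.
Joint ranges: [-2.62, 2.62], [-0.44, 2.09], [-1.27, 1.32], [0.08, 2.57], [-1.32, 4.46], [0.12, 2], [-2.74, 2.74]. Speed limits (rad/s): [2.22, 2.22, 3.01, 3.01, 3.14, 3.14, 3.14].

INTERFACE

Orientations are given as a 3x3 rotation matrix whose columns are the frame's x, y, z axes.
In Python, from cell import ctrl, open_jaws, close_gripper, kin, grab_frame, camera_params, job gives the robot as it stands. Calls block until the motion is done:
- ctrl.reach(position, orientation): joint-space move of the TCP to a pose.
- ctrl.move_linear(position, orientation=None, vel=0.15, max_force=None): straight line of the TCP; orientation=None keeps the orientation; vel is the mean speed in m/s. With max_force (N) it stops when the force on the tool has changed by that much, and returns True; else False.
- ctrl.movej(angles): joint-space move.
- open_jaws() and close_gripper(newtons=None): open the fingers fully, or close them until they stop; newtons is the grip in N (None keeps the last).
- ctrl.dwell(seconds).
- kin.ik(position, orientation): joint angles nearest the present ones, or None.
- ctrl.get_state(): the state.
- grab_frame(name): name is "scene" or "top"; returns the picture (384x512x3 uint8, red, green, blue); there is no depth.
- camera_params(name): a dict with "fx", "fy", "cx", "cy" (pixels), "eye" and "attitude" of the camera in the world. Camera axes: x right, y down, z forward; pixel columns grow to the right and rows downward; lengths in m; the calibration is good to about 2 mm. A picture is of the moment at which its call begins. camera_params takes no time and is no camera call.
A pose or a line that the arm cannot do raises ctrl.IKError and nothing moves.
- job.hand_in(): hands the job in, once; it reports no verdict.
The state is a dict: "t": time; "q": joint angles; "joint_velocities": joint speeds; "effort": joint torques, N m; "tool_pos": TCP position; "tcp_rot": TCP orientation; "contact_force": force on the tool from outside, world axes, zero at the start; "ft_torque": the same for the moment, N m; "gripper_width": finger opening in m.
Only numpy, scipy, OpenCV 4.12 (cv2) and the standard library are available. Lean on these libraries where they do the work, as an engineer would, in place of code of your own. Each camera call takes 0.05 s, during which the arm holds its last target.

## Working session

There is one attempt and no reset: what is moved stays moved. The work goes in short steps, each a Python script; the robot and the scene stay as the last script left them, time stands still between calls to the robot, and variables do not carry over. Pictures are saved under pics/ and viewed, and the job is handed in when it is done.

```bash
ls; mkdir -p pics
python3 - <<'E'
from cell import ctrl, kin, grab_frame, camera_params
import cv2
for n in ("scene","top"):
    im=grab_frame(n); cv2.imwrite(f"pics/a_{n}.png",im[:,:,::-1]); print(n,camera_params(n))
s=ctrl.get_state(); print(s['t'],s['tool_pos'],s['tcp_rot'],s['gripper_width'])
E
```

```text
pics
scene {'fx': 359.852438204889, 'fy': 359.852438204889, 'cx': 252.92305788694165, 'cy': 191.8547564213415, 'eye': array([0.06656002, 0.11232772, 1.04214276]), 'attitude': array([[-0.28779928, -0.83063962,  0.47666486],
       [-0.95766241,  0.25344025, -0.13656773],
       [-0.0073675 , -0.49578812, -0.86841227]])}
top {'fx': 440.8741345170918, 'fy': 440.8741345170918, 'cx': 260.0262643776733, 'cy': 194.16783322349403, 'eye': array([0.22398411, 0.13082764, 1.43718436]), 'attitude': array([[-0.37214271, -0.89597341,  0.24236637],
       [-0.92817392,  0.35874467, -0.09897193],
       [ 0.00172857, -0.26178983, -0.96512336]])}
0.1 [0.15262202 0.60565274 0.24804435] [[-9.69691131e-01  2.44333909e-01 -2.27887685e-04]
 [ 2.44333992e-01  9.69690213e-01 -1.33862013e-03]
 [-1.06089831e-04 -1.35372877e-03 -9.99999078e-01]] 0.09219049063483617
```

View pics/a_scene.png

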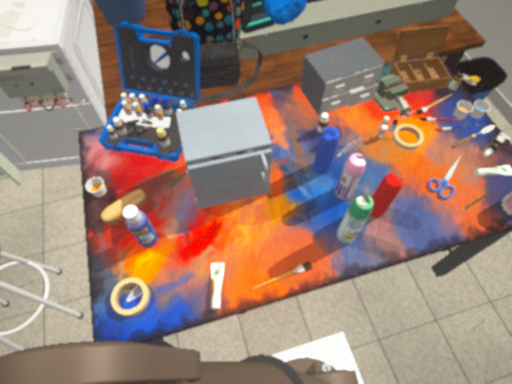

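View pics/a_top.png

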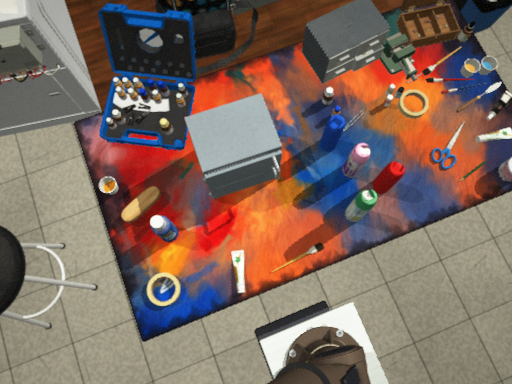

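```bash
cat > h.py <<'E'
import numpy as np, cv2
from cell import ctrl, open_jaws, close_gripper, kin, grab_frame, camera_params, job
def proj(n,P):
    c=camera_params(n); p=c['attitude'].T@(np.array(P,float)-c['eye'])
    return np.array([c['fx']*p[0]/p[2]+c['cx'],c['fy']*p[1]/p[2]+c['cy']])
def ray(n,u,v):
    c=camera_params(n); d=c['attitude']@np.array([(u-c['cx'])/c['fx'],(v-c['cy'])/c['fy'],1.0]); return c['eye'],d
def atz(n,u,v,z):
    e,d=ray(n,u,v); return e+d*(z-e[2])/d[2]
def crop(im,name,x0,y0,x1,y1,k):
    cv2.imwrite(f"pics/{name}.png",cv2.resize(im[y0:y1,x0:x1,::-1],None,fx=k,fy=k,interpolation=cv2.INTER_CUBIC))
E
python3 - <<'E'
from h import *
for n in ("scene","top"):
    print(n,proj(n,[0,0,0]),proj(n,[.153,.606,.249]),proj(n,[.6,0,0]))
s=cv2.imread("pics/a_scene.png")[:,:,::-1]; t=cv2.imread("pics/a_top.png")[:,:,::-1]
crop(s,"b1",160,80,300,220,5); crop(t,"b2",170,80,300,210,5)
crop(s,"b3",300,100,420,250,4); crop(t,"b4",300,80,420,230,4)
E
```

```text
scene [307.35143211 411.9482623 ] [-14.18909884 434.38582196] [241.19770803 205.67669433]
top [326.3022684 367.7987801] [ 90.32504479 416.17867328] [253.82178306 191.92265929]
```

View pics/b1.png

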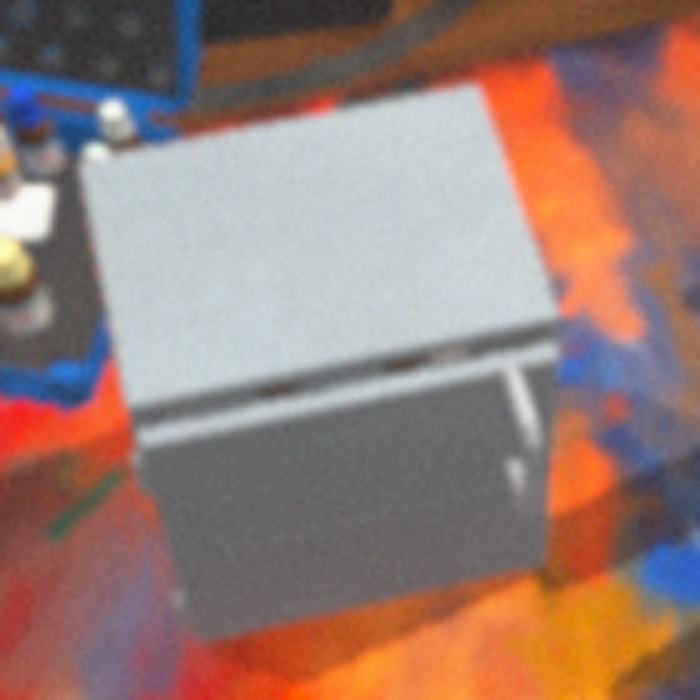

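View pics/b2.png

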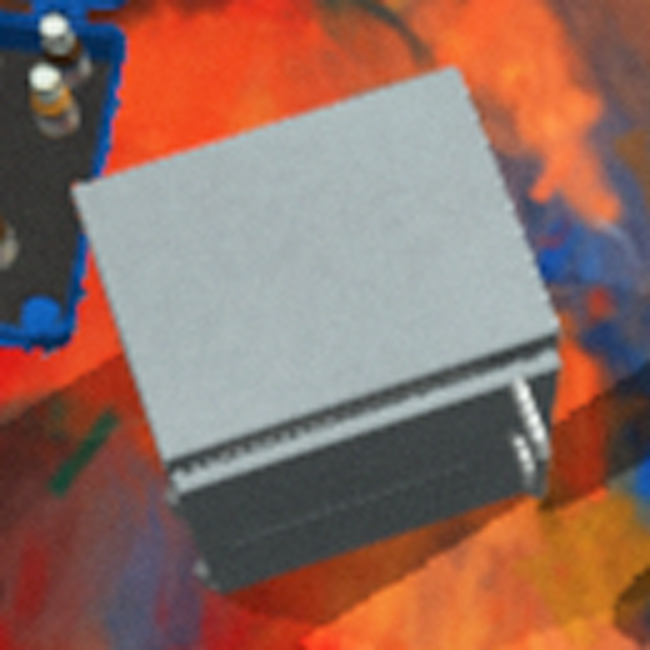

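View pics/b3.png

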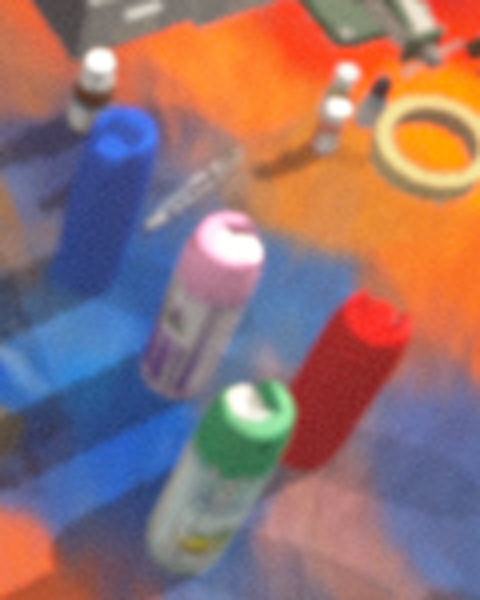

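View pics/b4.png

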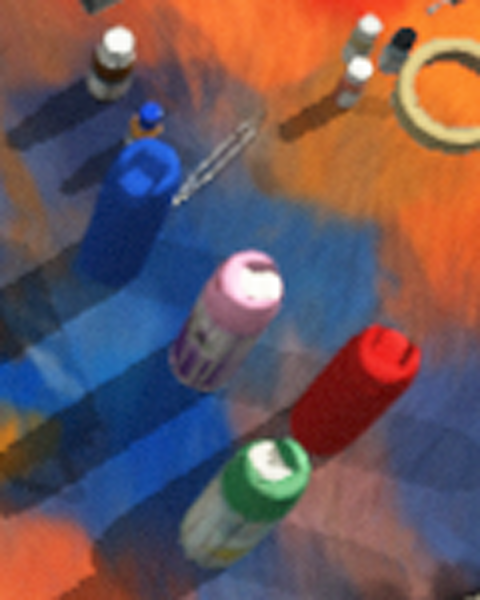

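```bash
cat >> h.py <<'E'
def pc(x,y,k,x0,y0): return (x+.5)/k-.5+x0,(y+.5)/k-.5+y0
def cyl(n,c,r,h):
    a=np.linspace(0,2*np.pi,24,endpoint=False)
    P=[proj(n,[c[0]+r*np.cos(t),c[1]+r*np.sin(t),z]) for z in (0,h) for t in a]
    return cv2.convexHull(np.array(P,np.float32))
def over(im,name,n,polys,x0,y0,x1,y1,k):
    b=cv2.resize(im[y0:y1,x0:x1,::-1],None,fx=k,fy=k,interpolation=cv2.INTER_CUBIC).copy()
    for p in polys:
        q=((np.array(p).reshape(-1,2)-[x0,y0]+.5)*k-.5).round().astype(np.int32)
        cv2.polylines(b,[q],True,(0,255,255),1)
    cv2.imwrite(f"pics/{name}.png",b)
E
python3 - <<'E'
from h import *
S=[(82,165),(483,83),(556,318),(132,405)];T=[(75,187),(455,67),(557,325),(168,460)]
for n,L,o in (("scene",S,(160,80)),("top",T,(170,80))):
    p=np.array([atz(n,*pc(x,y,5,*o),.257)[:2] for x,y in L]); print(n,p.round(4))
    print(np.linalg.norm(p-np.roll(p,-1,0),axis=1).round(4)); 
    l=p[0]-p[1]+p[3]-p[2]; f=p[0]-p[3]+p[1]-p[2]; print(np.arctan2(-l[0],l[1]),np.arctan2(f[1],f[0]),p.mean(0))
# cans: cap-top centre guesses
for nm,h,s,t in (("pink",.189,(230,235),(248,275)),("pink",.223,(230,235),(248,275)),("green",.223,(253,400),(272,462)),("green",.189,(253,400),(272,462))):
    print(nm,h,atz("scene",*pc(*s,4,300,100),h),atz("top",*pc(*t,4,300,80),h))
E
```

```text
scene [[ 0.8139  0.1251]
 [ 0.8071 -0.1143]
 [ 0.6293 -0.1016]
 [ 0.6405  0.1309]]
[0.2395 0.1782 0.2328 0.1735]
-0.03796591285304673 -0.05287176028975827 [0.72270039 0.01003837]
top [[ 0.818   0.127 ]
 [ 0.8075 -0.1072]
 [ 0.6344 -0.1006]
 [ 0.6408  0.1337]]
[0.2344 0.1732 0.2344 0.1773]
-0.03595005456581504 -0.03773695864102261 [0.72518444 0.01323748]
pink 0.189 [ 0.55356454 -0.34036995  0.189     ] [ 0.55638194 -0.33531809  0.189     ]
pink 0.223 [ 0.53415612 -0.32232875  0.223     ] [ 0.54732756 -0.32262048  0.223     ]
green 0.223 [ 0.41117413 -0.28146429  0.223     ] [ 0.41215756 -0.27762939  0.223     ]
green 0.189 [ 0.42547796 -0.29780934  0.189     ] [ 0.41742686 -0.28906714  0.189     ]
```

```bash
cat > ov.py <<'E'
from h import *
import sys
def box(n,C,th,z=(.257,)):
    R=np.array([[np.cos(th),-np.sin(th)],[np.sin(th),np.cos(th)]])
    return [[proj(n,[*(np.array(C)+R@np.array(v)),zz]) for v in ((.09,.12),(.09,-.12),(-.09,-.12),(-.09,.12))] for zz in z]
def doorpoly(n,C,th,ang):
    R=np.array([[np.cos(th),-np.sin(th)],[np.sin(th),np.cos(th)]]); H=np.array(C)+R@[-.09,.117]
    R2=np.array([[np.cos(th-ang),-np.sin(th-ang)],[np.sin(th-ang),np.cos(th-ang)]])
    out=[]
    for z in (.24,): out.append([proj(n,[*(H+R2@np.array(v)),z]) for v in ((0,0),(0,-.234),(-.015,-.234),(-.015,0))])
    out.append([proj(n,[*(H+R2@np.array([-.057,-.205])),z]) for z in (.15,.235)])
    return out
if __name__=="__main__":
    C=(.724,.0117);th=-.04
    for n,x0,y0 in (("scene",160,80),("top",170,80)):
        im=cv2.imread(f"pics/a_{n}.png")[:,:,::-1]
        over(im,"o_"+n,n,box(n,C,th)+doorpoly(n,C,th,0),x0,y0,x0+140,y0+140,5)
        y0=100 if n=="scene" else 80
        over(im,"c_"+n,n,[cyl(n,(.555,-.338),.029,.189),cyl(n,(.4117,-.2795),.029,.223)],300,y0,420,y0+150,4)
    a=cv2.imread("pics/c_scene.png");b=cv2.imread("pics/c_top.png");cv2.imwrite("pics/c_both.png",np.hstack([a,b])[:,:800])
    cv2.imwrite("pics/c_both.png",cv2.resize(np.hstack([a,b]),(768,480)))
E
python3 ov.py
```

```text
(no output)
```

View pics/o_scene.png

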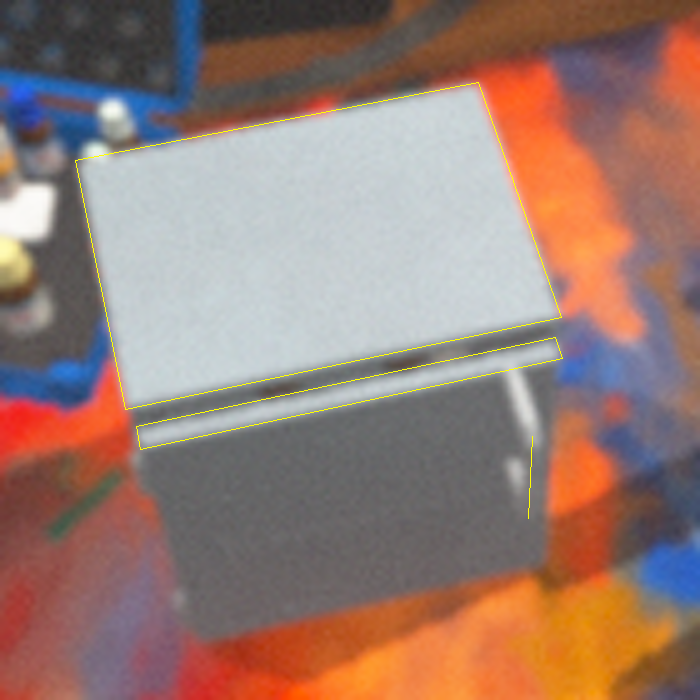

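View pics/o_top.png

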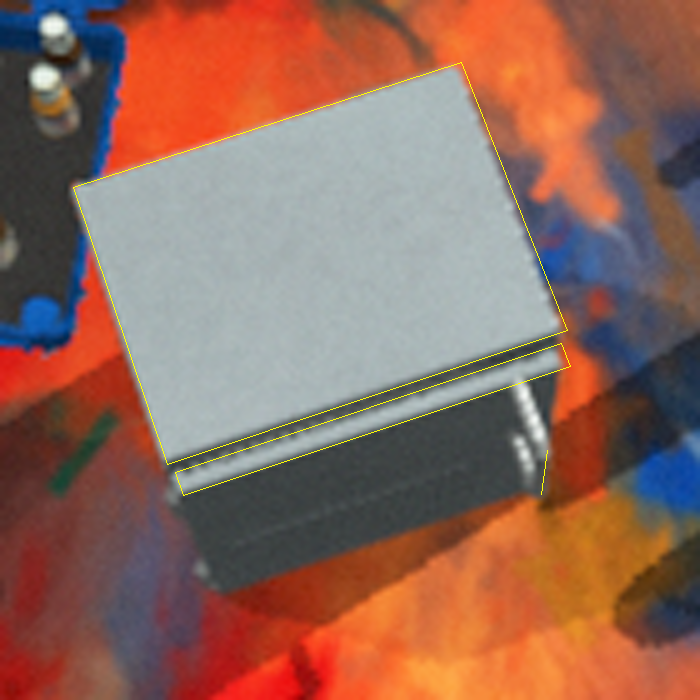

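View pics/c_both.png

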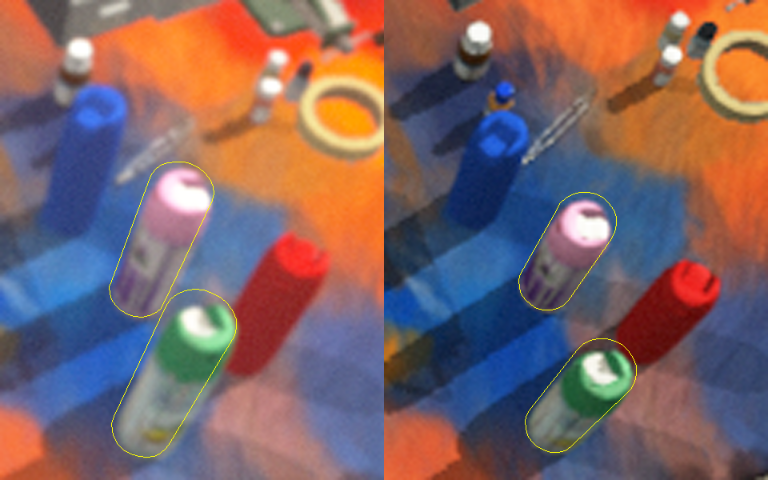

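```bash
cat >> h.py <<'E'
TH=-.04; C0=np.array([.724,.0117])
def rot(a): return np.array([[np.cos(a),-np.sin(a)],[np.sin(a),np.cos(a)]])
H=C0+rot(TH)@[-.09,.117]
def dp(ang,v): return H+rot(TH-ang)@np.array(v)
def down(ang,s=1):   # tool down, jaw axis along door y
    y=np.array([*(rot(TH-ang)@[0,1]),0])*s; z=np.array([0,0,-1.]); return np.column_stack([np.cross(y,z),y,z])
HV=[-.057,-.205]
E
python3 - <<'E'
from h import *
np.set_printoptions(precision=3,suppress=True)
print(H)
for n,u,v in (("scene",131,212),("top",156,220)): print("bottle",atz(n,u,v,.19))
for s in (1,-1):
    for a in (0,.5,1,1.3,1.5,1.6):
        for z in (.218,.33):
            p=dp(a,HV); print(s,a,p,z,kin.ik([*p,z],down(a,s)))
for s in (1,-1):
  print(kin.ik([*dp(1.5,[.049,-.125]),.25],down(1.5,s)))
  for yaw in (-.8,-.4,0,.4,.8): print(yaw,kin.ik([.555,-.338,.158],down(yaw,s)))
E
```

```text
[0.639 0.132]
bottle [0.57  0.305 0.19 ]
bottle [0.577 0.31  0.19 ]
1 0 [ 0.574 -0.07 ] 0.218 [-0.5    0.455  0.758  1.775 -0.355  1.053  1.917]
1 0 [ 0.574 -0.07 ] 0.33 [-0.59   0.376  0.884  1.615 -0.3    1.294  1.874]
1 0.5 [ 0.484 -0.014] 0.218 [-0.659  0.272  0.724  1.989 -0.219  0.959  1.204]
1 0.5 [ 0.484 -0.014] 0.33 [-0.77   0.148  0.808  1.821 -0.114  1.22   1.102]
1 1 [0.433 0.078] 0.218 [-0.797  0.169  0.58   2.077 -0.115  0.926  0.377]
1 1 [0.433 0.078] 0.33 [-0.889  0.038  0.627  1.902 -0.024  1.209  0.277]
1 1.3 [0.426 0.141] 0.218 [-0.896  0.184  0.538  2.056 -0.117  0.931 -0.065]
1 1.3 [0.426 0.141] 0.33 [-0.973  0.059  0.578  1.882 -0.034  1.21  -0.153]
1 1.5 [0.432 0.183] 0.218 [-0.96   0.222  0.538  2.013 -0.14   0.942 -0.319]
1 1.5 [0.432 0.183] 0.33 [-1.03   0.103  0.58   1.842 -0.06   1.214 -0.401]
1 1.6 [0.438 0.203] 0.218 [-0.989  0.248  0.547  1.984 -0.157  0.951 -0.434]
1 1.6 [0.438 0.203] 0.33 [-1.043  0.132  0.574  1.813 -0.076  1.218 -0.515]
-1 0 [ 0.574 -0.07 ] 0.218 [-0.714  0.621  1.179  1.789 -0.625  1.167 -0.948]
-1 0 [ 0.574 -0.07 ] 0.33 [-0.69   0
[... 675 characters left out ...]
0.58   0.138  0.04   1.781 -0.006  1.222  2.534]
[-0.778  0.295  0.674  1.861 -0.21   1.057  0.009]
-0.8 [ 1.001  0.723 -0.889  1.56   0.598  1.149  2.314]
-0.4 [ 0.127  0.594  0.525  1.644 -0.341  0.996  2.696]
0 [-0.104  0.724  0.956  1.663 -0.651  1.104  2.571]
0.4 [-0.1    0.72   0.947  1.663 -0.644  1.101  2.165]
0.8 [ 0.041  0.626  0.671  1.651 -0.442  1.021  1.586]
[ 0.511  0.466 -1.059  1.763  0.438  1.174  2.495]
-0.8 [-0.035  0.669  0.813  1.658 -0.544  1.056  0.135]
-0.4 [-0.001  0.648  0.748  1.655 -0.497  1.038 -0.306]
0 [-0.179  0.821  1.147  1.669 -0.799  1.196 -0.443]
0.4 [-0.179  0.821  1.147  1.669 -0.799  1.196 -0.843]
0.8 [-0.179  0.821  1.147  1.669 -0.799  1.196 -1.243]
```

Run:
```python
from h import *
np.set_printoptions(precision=3,suppress=True)
P=(.555,-.338)
for nm,s,t in (("blue",(128,130),(150,165)),("red",(378,318),(390,355))):
    print(nm,atz("scene",*pc(*s,4,300,100),.189),atz("top",*pc(*t,4,300,80),.189))
def st(m):
    s=ctrl.get_state(); print(m,round(s['t'],2),s['tool_pos'],s['q'],s['contact_force'],s['ft_torque'],s['gripper_width'])
ctrl.reach([.43,.08,.33],down(1.0)); st(1)
ctrl.reach([*dp(0,HV),.30],down(0)); st(2)
for n in ("scene","top"):
    im=grab_frame(n); cv2.imwrite(f"pics/d_{n}.png",im[:,:,::-1])
    crop(im,"d_"+n,150,60,350,210,4) if n=="scene" else crop(im,"d_"+n,170,60,370,210,4)
```

```text
blue [ 0.664 -0.308  0.189] [ 0.666 -0.304  0.189]
red [ 0.459 -0.409  0.189] [ 0.459 -0.406  0.189]
1 2.25 [0.43  0.081 0.33 ] [-0.895  0.033  0.62   1.906 -0.02   1.209  0.264] [-0.581 -0.671 -0.086] [-0.025  0.     0.017] 0.09177273065049214
2 3.63 [ 0.574 -0.07   0.3  ] [-0.483  0.363  0.714  1.657 -0.251  1.216  1.818] [0.846 0.193 0.57 ] [0.03  0.002 0.001] 0.0916143030558058
```

View pics/d_scene.png

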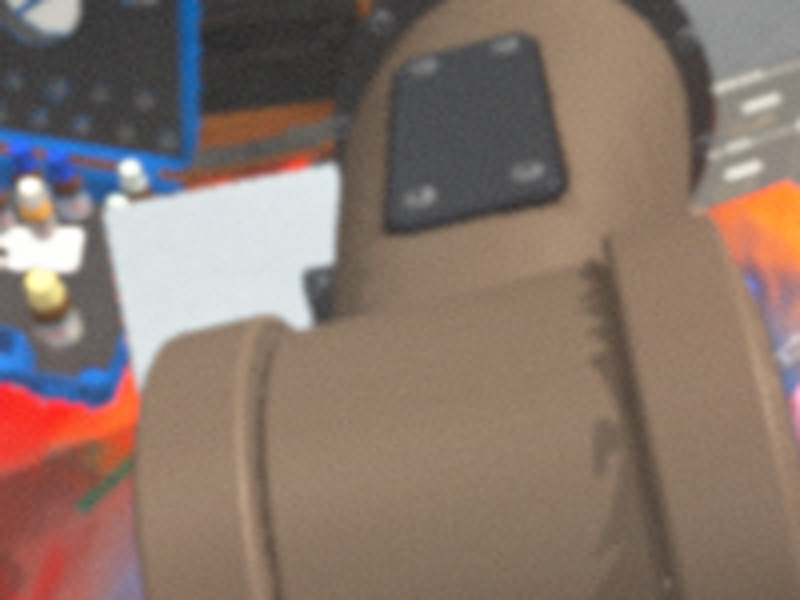

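View pics/d_top.png

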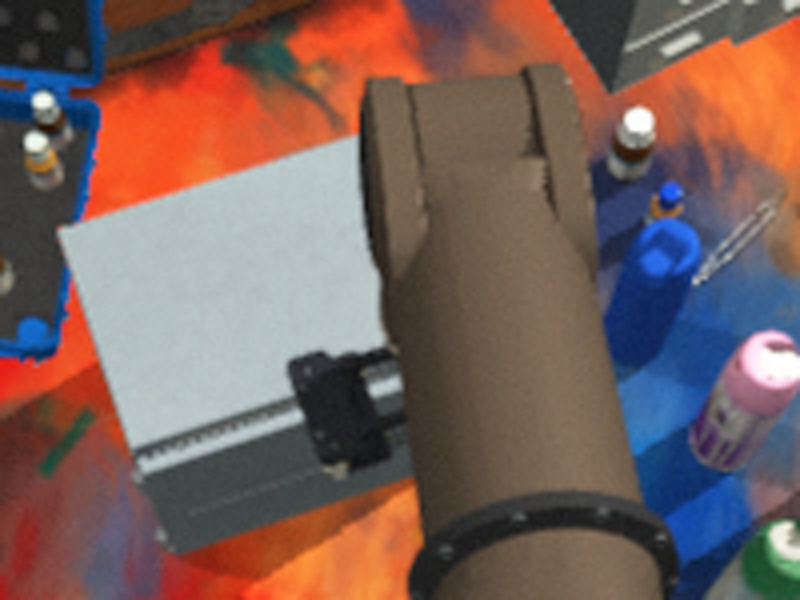

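The pictures show the arm hiding the handle. The gripper is clear of the roof, and the pink can stands untouched at the right. I'll go down onto the handle with a force guard.

```bash
cat >> h.py <<'E'
np.set_printoptions(precision=3,suppress=True)
def st(m):
    s=ctrl.get_state(); print(m,round(s['t'],2),s['tool_pos'],'F',s['contact_force'],'M',s['ft_torque'],'w',round(s['gripper_width'],4)); return s
E
python3 - <<'E'
from h import *
print(ctrl.move_linear([*dp(0,HV),.219],vel=.1,max_force=12)); st(1)
close_gripper(15); st(2)
E
```

```text
False
1 4.69 [ 0.574 -0.071  0.22 ] F [-0.142  0.739  0.069] M [ 0.036  0.011 -0.08 ] w 0.0915
2 5.93 [ 0.574 -0.069  0.219] F [-0.476  5.406  1.38 ] M [ 1.042  0.126 -0.001] w 0.0096
```

```bash
sed -i 's/^C0_*//; s/C0=np.array(\[.724,.0117\])/C0=np.array([.724,.0137])/' h.py
python3 - <<'E'
from h import *
close_gripper(45); st(0)
for a in (.06,.15,.3,.45):
    r=ctrl.move_linear([*dp(a,HV),.219],down(a),vel=.1,max_force=40); s=st(a)
    if r: print("STOP"); break
E
```

```text
0 6.15 [ 0.574 -0.069  0.219] F [-0.252  5.873  1.582] M [1.071 0.127 0.015] w 0.0089
0.06 6.43 [ 0.56  -0.064  0.219] F [-9.622  1.965  7.564] M [ 0.576  1.726 -0.101] w 0.0092
0.15 6.78 [ 0.544 -0.057  0.219] F [-0.49  -1.303 -1.134] M [-0.174  0.159 -0.05 ] w 0.0095
0.3 7.24 [ 0.517 -0.041  0.219] F [-1.232 -1.591 -0.728] M [-0.254  0.282 -0.051] w 0.009
0.45 7.71 [ 0.492 -0.02   0.219] F [-1.421 -1.517 -1.045] M [-0.288  0.327  0.069] w 0.0093
```

Run:
```python
from h import *
for a in (.65,.85,1.05,1.25,1.4,1.5):
    r=ctrl.move_linear([*dp(a,HV),.219],down(a),vel=.12,max_force=30); s=st(a)
    if r: print("STOP"); break
else:
    open_jaws(); st('open')
    ctrl.move_linear([*dp(1.5,HV),.31],vel=.15)
    ctrl.reach([.42,-.1,.33],down(.8)); st('away')
    for n in ("scene","top"):
        im=grab_frame(n); cv2.imwrite(f"pics/e_{n}.png",im[:,:,::-1])
        crop(im,"e1_"+n,130,80,330,230,4)
```

```text
0.65 8.21 [0.465 0.012 0.219] F [-1.328 -1.052 -2.913] M [-0.083  0.235  0.009] w 0.0089
0.85 8.71 [0.444 0.049 0.219] F [ 1.509  0.575 -5.875] M [ 0.143 -0.146  0.013] w 0.0094
1.05 9.21 [0.431 0.089 0.219] F [  4.157   1.779 -10.496] M [ 0.28  -0.787  0.016] w 0.0091
1.25 9.71 [0.427 0.131 0.219] F [  6.299   0.421 -12.402] M [ 0.14 -1.09 -0.  ] w 0.0091
1.4 10.12 [0.429 0.163 0.219] F [  5.971   0.208 -11.454] M [-0.112 -1.126  0.024] w 0.0088
1.5 10.45 [0.433 0.184 0.219] F [  4.471  -0.18  -10.365] M [-0.149 -0.982  0.117] w 0.0089
open 11.8 [0.432 0.185 0.219] F [0.44  0.687 0.26 ] M [-0.091  0.037  0.021] w 0.0917
away 13.9 [ 0.42  -0.099  0.33 ] F [ 0.353 -0.145 -0.127] M [0.002 0.014 0.042] w 0.0922
```

View pics/e1_scene.png

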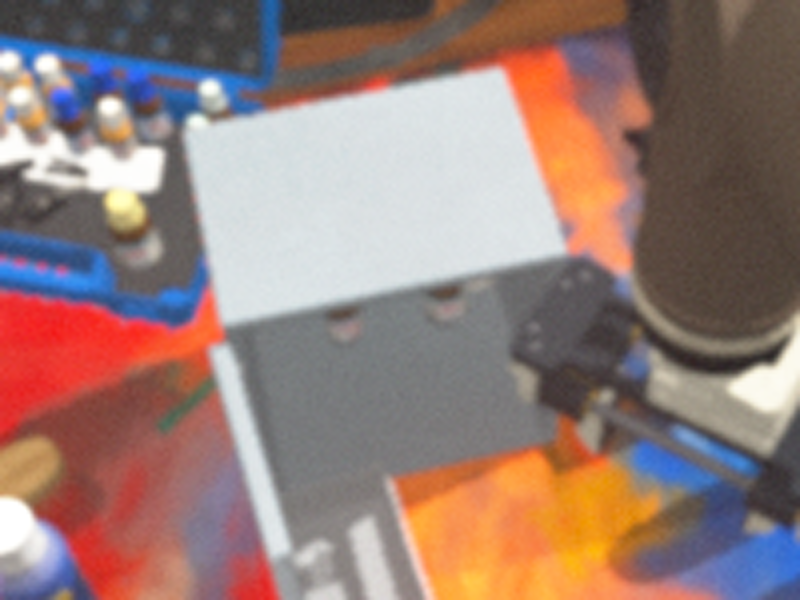

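View pics/e1_top.png

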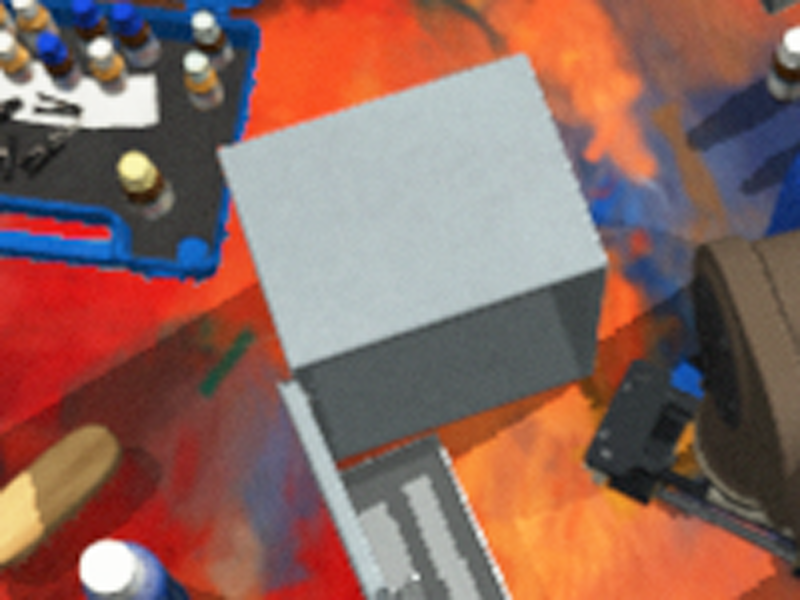

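Run:
```python
from h import *
a=1.5
for n,x0,y0 in (("scene",170,150),("top",210,150)):
    im=cv2.imread(f"pics/e_{n}.png")[:,:,::-1]
    rk=[[proj(n,[*dp(a,v),z]) for v in ((.0005,-.0315),(.0855,-.0315),(.0855,-.1985),(.0005,-.1985))] for z in (.02,.07)]
    dt=[[proj(n,[*dp(a,v),.24]) for v in ((0,0),(0,-.234),(-.015,-.234),(-.015,0))]]
    over(im,"f_"+n,n,rk+dt+[cyl(n,(.555,-.338),.029,.189)],x0,y0,x0+110,y0+110,5)
x=np.hstack([cv2.imread("pics/f_scene.png"),cv2.imread("pics/f_top.png")]); cv2.imwrite("pics/f.png",cv2.resize(x,(800,400)))
```

```text
(no output)
```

View pics/f.png

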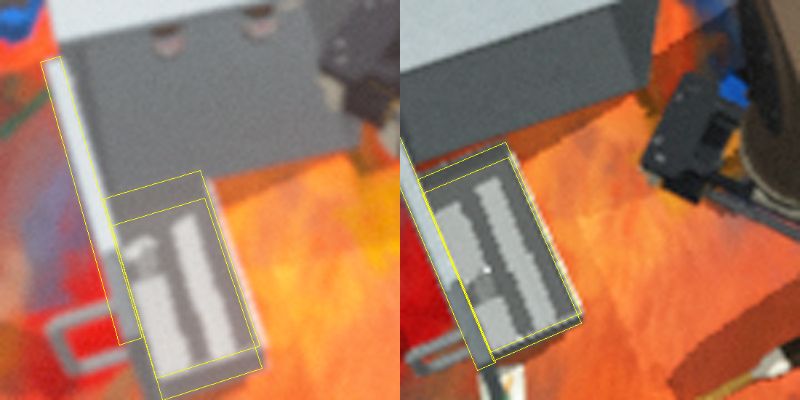

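Run:
```python
from h import *
P=(.555,-.338); A=.345
ctrl.reach([*P,.30],down(A)); s=st('above'); print(s['q'])
for n in ("top","scene"):
    im=grab_frame(n); crop(im,"g_"+n,290,80,420,230,4)
print(ctrl.move_linear([*P,.158],vel=.12,max_force=10)); st('down')
close_gripper(20); st('closed')
```

```text
above 15.07 [ 0.555 -0.337  0.3  ] F [0.816 0.316 0.535] M [-0.029  0.019 -0.043] w 0.0918
[ 0.006  0.506  0.732  1.473 -0.344  1.295  1.956]
False
down 16.5 [ 0.555 -0.338  0.159] F [-0.184 -0.495  0.401] M [-0.036  0.043 -0.014] w 0.092
closed 17.18 [ 0.555 -0.338  0.158] F [ 0.319 -0.284  0.805] M [-0.069  0.06   0.004] w 0.055
```

View pics/g_top.png

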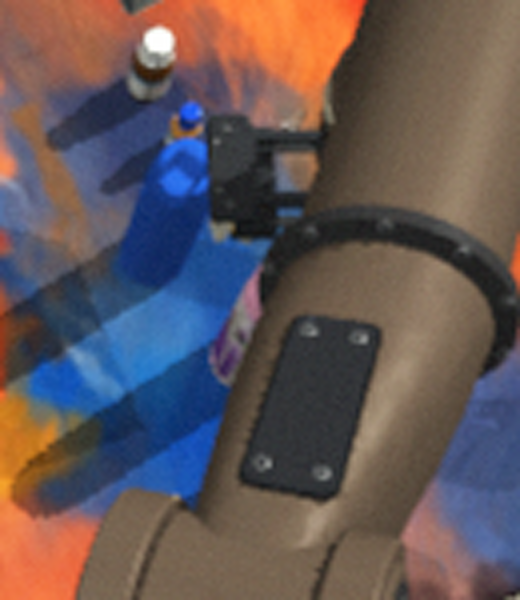

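Run:
```python
from h import *
ctrl.move_linear([.555,-.338,.33],vel=.2); st('lift')
v=[.049,-.125]
ctrl.reach([.50,-.12,.33],down(1.2)); st('mid')
ctrl.reach([*dp(1.5,v),.33],down(1.5)); s=st('above rack'); print(s['q'],dp(1.5,v))
for n in ("top","scene"):
    im=grab_frame(n); crop(im,"i_"+n,170,100,330,260,4)
x=np.hstack([cv2.imread("pics/i_scene.png"),cv2.imread("pics/i_top.png")]); cv2.imwrite("pics/i.png",cv2.resize(x,(800,400)))
```

```text
lift 18.18 [ 0.555 -0.337  0.329] F [ 0.361 -0.128 -2.607] M [-0.05  -0.006 -0.005] w 0.0556
mid 19.29 [ 0.5  -0.12  0.33] F [ 0.41   0.261 -1.491] M [-0.039  0.027  0.007] w 0.0552
above rack 20.12 [0.516 0.08  0.33 ] F [ 0.203 -1.385 -2.396] M [-0.121  0.005  0.008] w 0.055
[-1.058  0.287  1.049  1.75  -0.26   1.255  0.086] [0.515 0.081]
```

View pics/i.png

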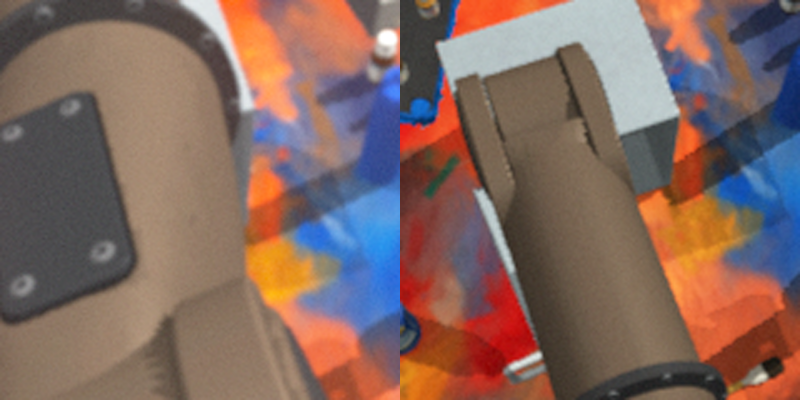

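Run:
```python
from h import *
p=dp(1.5,[.049,-.125])
print(ctrl.move_linear([*p,.20],vel=.12,max_force=8)); st('low')
print(ctrl.move_linear([*p,.175],vel=.03,max_force=5)); st('placed')
```

```text
False
low 21.45 [0.516 0.081 0.201] F [ 0.144  0.052 -2.334] M [-0.084  0.012  0.016] w 0.0553
True
placed 22.06 [0.515 0.082 0.182] F [-0.817  0.369  7.691] M [0.19  0.698 0.043] w 0.0554
```

Run:
```python
from h import *
ctrl.dwell(.3); s=st('hold'); 
for n in ("top","scene"):
    im=grab_frame(n); cv2.imwrite(f"pics/j_{n}.png",im[:,:,::-1]); crop(im,"j_"+n,170,130,330,290,4)
x=np.hstack([cv2.imread("pics/j_scene.png"),cv2.imread("pics/j_top.png")]); cv2.imwrite("pics/j.png",cv2.resize(x,(800,400)))
```

```text
hold 22.36 [0.515 0.082 0.182] F [-0.487  0.928  9.258] M [0.156 0.772 0.025] w 0.055
```

View pics/j.png

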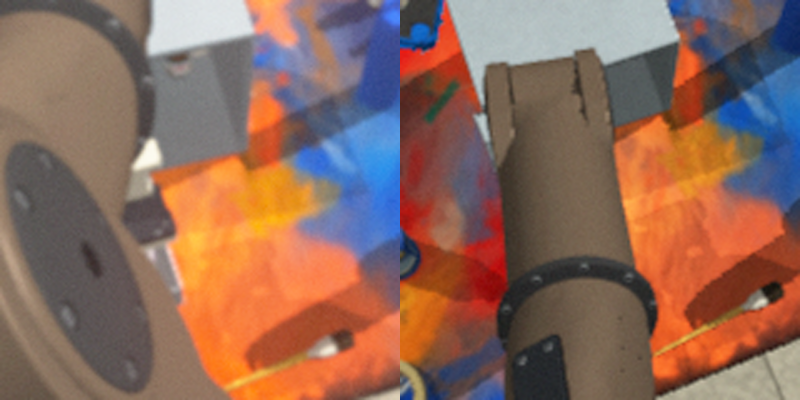

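Run:
```python
from h import *
for n,x0,y0 in (("scene",190,190),("top",225,190)):
    im=cv2.imread(f"pics/e_{n}.png")[:,:,::-1]; crop(im,"k_"+n,x0,y0,x0+60,y0+60,12)
    print(n,proj(n,[.515,.082,.02]),proj(n,[.445,.082,.02]))
x=np.hstack([cv2.imread("pics/k_scene.png"),cv2.imread("pics/k_top.png")]); cv2.imwrite("pics/k.png",cv2.resize(x,(800,400)))
```

```text
scene [222.819 233.059] [228.643 253.856]
top [240.038 222.502] [247.853 242.227]
```

View pics/k.png

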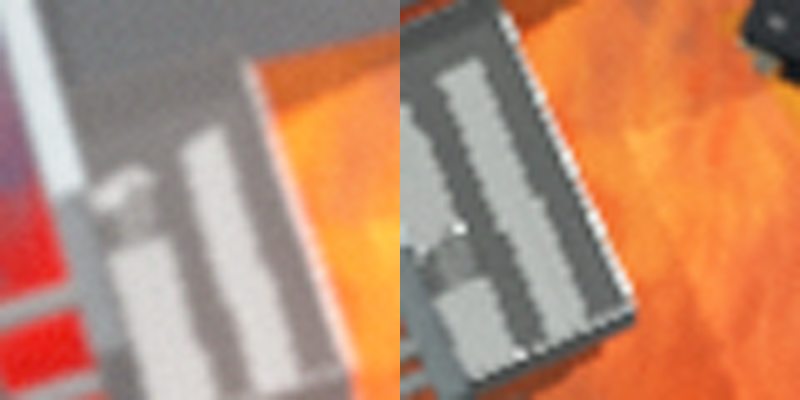

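Run:
```python
from h import *
s=(130/6.667+190-.5,215/6.667+190-.5); t=(55/6.667+225-.5,258/6.667+190-.5)
for z in (.02,.05,.08,.1): print(z,atz("scene",*s,z),atz("top",*t,z))
for z in (.02,.05,.08,.1,.2): 
    for n,u in (("scene",s),("top",t)): print(n,z,rot(TH-1.5).T@(atz(n,*u,z)[:2]-H))
```

```text
0.02 [0.565 0.114 0.02 ] [0.506 0.111 0.02 ]
0.05 [0.55  0.114 0.05 ] [0.5   0.111 0.05 ]
0.08 [0.535 0.114 0.08 ] [0.494 0.112 0.08 ]
0.1 [0.526 0.114 0.1  ] [0.49  0.112 0.1  ]
scene 0.02 [ 0.018 -0.075]
top 0.02 [ 0.019 -0.133]
scene 0.05 [ 0.018 -0.089]
top 0.05 [ 0.019 -0.139]
scene 0.08 [ 0.017 -0.104]
top 0.08 [ 0.018 -0.145]
scene 0.1 [ 0.017 -0.114]
top 0.1 [ 0.018 -0.149]
scene 0.2 [ 0.016 -0.162]
top 0.2 [ 0.016 -0.169]
```

The blob near the top of the door's inner face triangulates to z ≈ 0.21 at door (x 0.015, y -0.17). That makes it the catch ridge, and the gripper body is resting on it at about 9 N, with the can roughly 4 mm above the rack floor. I'll take the load off, ease the grip, and let the can settle those few millimetres.

Run:
```python
from h import *
p=ctrl.get_state()['tool_pos']
ctrl.move_linear([p[0],p[1],.1835],vel=.03); st('relief')
close_gripper(3); st('soft')
open_jaws(); st('open')
p=ctrl.get_state()['tool_pos']
print(ctrl.move_linear([p[0],p[1],.33],vel=.12)); st('up')
ctrl.reach([.42,-.12,.33],down(1.2)); st('away')
for n in ("top","scene"):
    im=grab_frame(n); cv2.imwrite(f"pics/l_{n}.png",im[:,:,::-1])
    p=dp(1.5,[.049,-.125]); cy=cyl(n,p,.029,.189)
    a=np.linspace(0,2*np.pi,24,endpoint=False)
    hull=cv2.convexHull(np.array([proj(n,[p[0]+.029*np.cos(t),p[1]+.029*np.sin(t),z]) for z in (.02,.209) for t in a],np.float32))
    x0=170 if n=="scene" else 200
    over(im,"l1_"+n,n,[hull],x0,140,x0+110,250,5)
x=np.hstack([cv2.imread("pics/l1_scene.png"),cv2.imread("pics/l1_top.png")]); cv2.imwrite("pics/l.png",cv2.resize(x,(800,400)))
```

```text
relief 22.71 [0.515 0.082 0.183] F [ 0.016  0.282 -2.457] M [-0.144  0.041  0.008] w 0.0549
soft 22.93 [0.515 0.082 0.183] F [-0.062 -0.759 -1.795] M [-0.114  0.062 -0.036] w 0.0552
open 23.7 [0.515 0.082 0.184] F [0.387 0.632 0.527] M [-0.085  0.007  0.003] w 0.0915
False
up 25.07 [0.515 0.082 0.329] F [ 0.485 -0.985  0.203] M [-0.131  0.056  0.023] w 0.0918
away 25.97 [ 0.421 -0.119  0.33 ] F [0.566 0.709 0.141] M [-0.037 -0.018  0.043] w 0.0919
```

View pics/l.png

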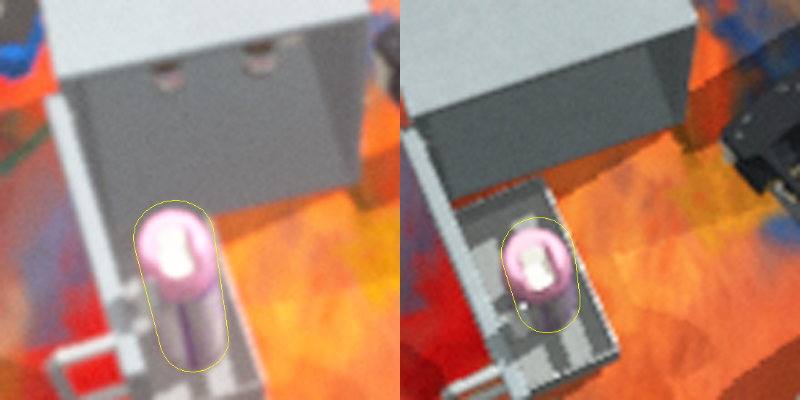

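Run:
```python
from h import *
im=cv2.imread("pics/l_scene.png")[:,:,::-1]; crop(im,"m",195,140,275,200,9)
for n,u,v in (("scene",215.5,163.5),("scene",241.5,159)):
  for z in (0,.05,.1,.15,.2): print(u,z,rot(TH).T@(atz(n,u,v,z)[:2]-H))
```

```text
215.5 0 [ 0.151 -0.088]
215.5 0.05 [ 0.116 -0.085]
215.5 0.1 [ 0.082 -0.083]
215.5 0.15 [ 0.047 -0.081]
215.5 0.2 [ 0.012 -0.079]
241.5 0 [ 0.146 -0.18 ]
241.5 0.05 [ 0.112 -0.173]
241.5 0.1 [ 0.078 -0.167]
241.5 0.15 [ 0.043 -0.16 ]
241.5 0.2 [ 0.009 -0.154]
```

View pics/m.png

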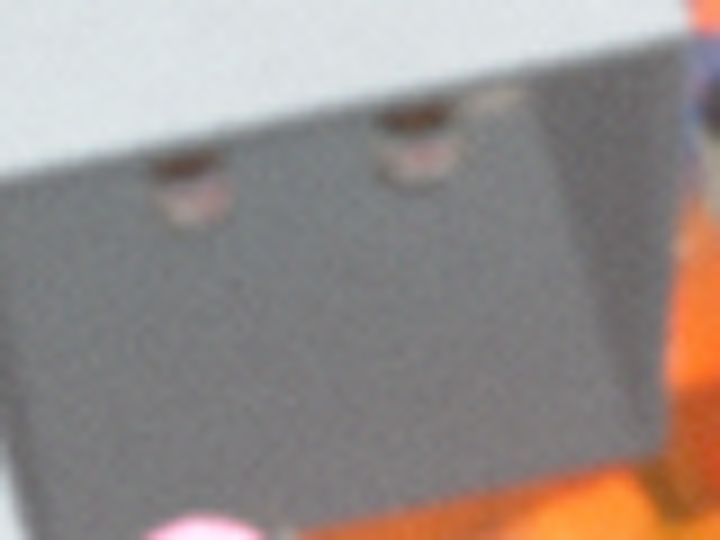

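Run:
```python
from h import *
ctrl.reach([*dp(1.5,HV),.32],down(1.5)); st('above')
print(ctrl.move_linear([*dp(1.5,HV),.219],vel=.12,max_force=10)); st('down')
close_gripper(45); s=st('closed')
if s['gripper_width']>.007 and s['gripper_width']<.012:
  for a in (1.4,1.25,1.05,.85,.65,.45,.3,.17):
    r=ctrl.move_linear([*dp(a,HV),.219],down(a),vel=.08,max_force=25); st(a)
    if r: print("STOP"); break
```

```text
above 27.23 [0.432 0.184 0.32 ] F [ 0.063 -0.3   -0.109] M [-0.168  0.034 -0.011] w 0.0917
False
down 28.23 [0.433 0.185 0.22 ] F [-0.908 -0.178  0.084] M [-0.015  0.067  0.022] w 0.0919
closed 29.48 [0.433 0.185 0.219] F [ 5.468 -1.322 -4.972] M [-0.168 -0.954  0.037] w 0.0091
1.4 29.89 [0.429 0.163 0.219] F [ 5.115 -1.443 -4.696] M [-0.366 -0.928  0.009] w 0.0095
1.25 30.44 [0.427 0.132 0.219] F [ 5.112 -1.236 -4.881] M [-0.246 -0.886  0.012] w 0.0094
1.05 31.12 [0.431 0.09  0.219] F [ 4.53   1.354 -5.318] M [-0.026 -0.865 -0.04 ] w 0.0091
0.85 31.81 [0.444 0.05  0.219] F [ 3.506  1.026 -1.919] M [-0.019 -0.624 -0.078] w 0.0089
0.65 32.49 [0.464 0.013 0.219] F [ 0.254 -0.161  0.389] M [-0.195 -0.128 -0.089] w 0.0092
0.45 33.17 [ 0.491 -0.02   0.219] F [-1.939 -2.532  3.049] M [-0.713  0.296 -0.06 ] w 0.0095
0.3 33.73 [ 0.516 -0.04   0.219] F [-2.331 -4.883  4.863] M [-1.155  0.476 -0.074] w 0.0094
0.17 34.22 [ 0.54  -0.055  0.219] F [-2.653 -5.974  4.307] M [-1.258  0.426 -0.054] w 0.0093
```

Run:
```python
from h import *
for a in (.12,.08,.04,.0,-.01):
    r=ctrl.move_linear([*dp(a,HV),.219],down(a),vel=.05,max_force=25); s=st(a); v=rot(TH).T@(s['tool_pos'][:2]-H); print('ang', np.arctan2(-v[0],-v[1])-np.arctan2(.057,.205))
    if r: print("STOP"); break
```

```text
0.12 34.58 [ 0.549 -0.06   0.219] F [-1.288 -6.826  3.509] M [-1.357  0.404 -0.011] w 0.0095
ang 0.12119228683405331
0.08 34.9 [ 0.555 -0.063  0.219] F [-10.174  -4.082  10.769] M [-0.869  1.961 -0.072] w 0.0093
ang 0.09065983703668773
0.04 35.22 [ 0.566 -0.067  0.219] F [ 3.444 -8.691 -1.704] M [-1.721 -0.489  0.005] w 0.0093
ang 0.03695534087545388
0.0 35.53 [ 0.572 -0.069  0.219] F [-4.339 -6.031  3.438] M [-1.237  0.89   0.035] w 0.0088
ang 0.004487074181324435
-0.01 35.78 [ 0.572 -0.069  0.219] F [-14.359  -4.312  12.717] M [-0.753  2.512 -0.073] w 0.009
ang 0.00399966840931848
```

Run:
```python
from h import *
open_jaws(); st('open')
p=ctrl.get_state()['tool_pos']
ctrl.move_linear([p[0],p[1],.31],vel=.12); st('up')
ctrl.reach([.36,.2,.36],down(1.5)); st('away')
for n in ("top","scene"):
    im=grab_frame(n); cv2.imwrite(f"pics/n_{n}.png",im[:,:,::-1])
    x0,y0=(160,80) if n=="scene" else (170,80)
    crop(im,"n1_"+n,x0,y0,x0+140,y0+140,5)
```

```text
open 37.13 [ 0.576 -0.069  0.219] F [-0.595 -1.104 -0.56 ] M [-0.027 -0.002 -0.022] w 0.0917
up 38.04 [ 0.575 -0.069  0.309] F [ 0.987  0.586 -1.012] M [-0.019  0.027  0.008] w 0.0918
away 40.12 [0.36 0.2  0.36] F [-0.472 -0.101  0.281] M [-0.106  0.02  -0.007] w 0.0919
```

View pics/n_scene.png

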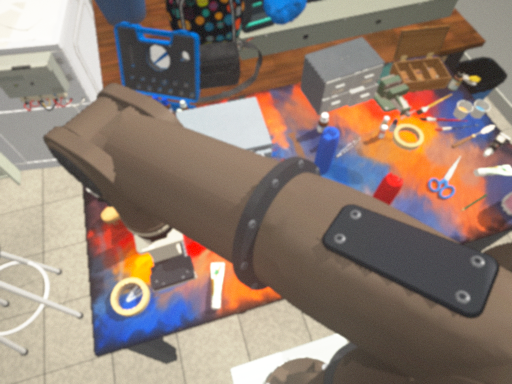

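View pics/n1_top.png

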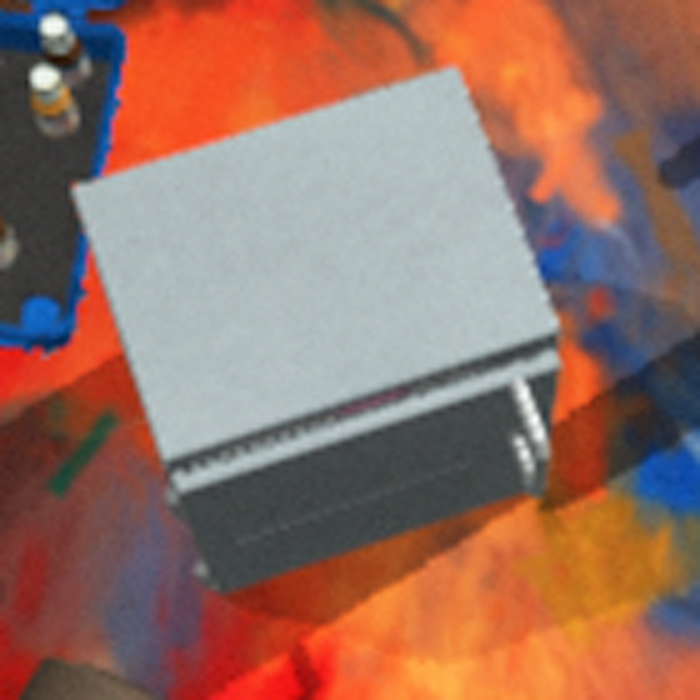

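View pics/n1_scene.png

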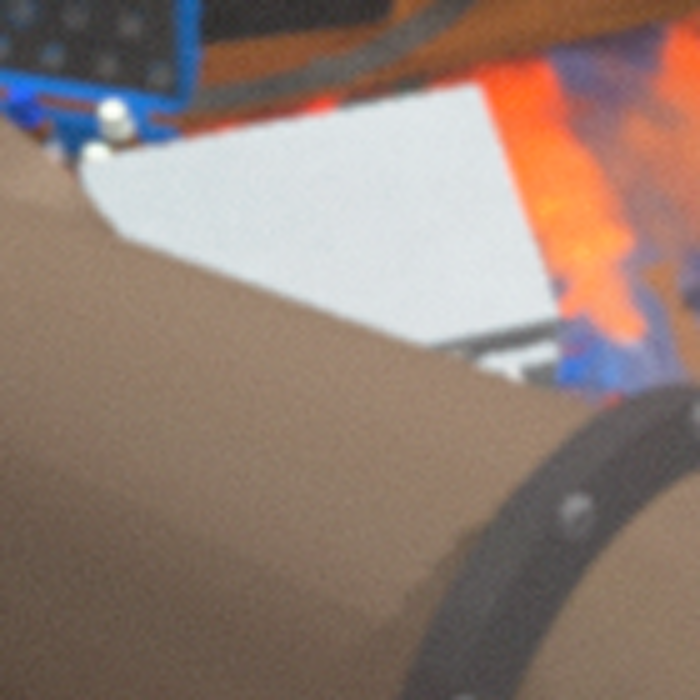

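Run:
```python
from h import *
ctrl.reach([.2,.58,.33],down(.3)); 
for n in ("top","scene"):
    im=grab_frame(n); cv2.imwrite(f"pics/p_{n}.png",im[:,:,::-1]); a=cv2.imread(f"pics/a_{n}.png")[:,:,::-1]
    if n=="scene": crop(im,"p1",160,80,300,220,5)
    d=np.abs(im.astype(int)-a).sum(2); print(n,(d[80:180,170:280]>60).sum())
    p=dp(0,[.049,-.125]); print(proj(n,[*p,.205]))
st('end')
a=cv2.imread("pics/p_scene.png");b=cv2.imread("pics/p_top.png");cv2.imwrite("pics/p.png",cv2.resize(np.hstack([a,b]),(800,300)))
```

```text
top 0
[240.468 149.586]
scene 28
[228.369 148.965]
end 41.84 [0.202 0.579 0.331] F [-0.525 -0.026  0.292] M [0.012 0.087 0.055] w 0.0916
```

View pics/p1.png

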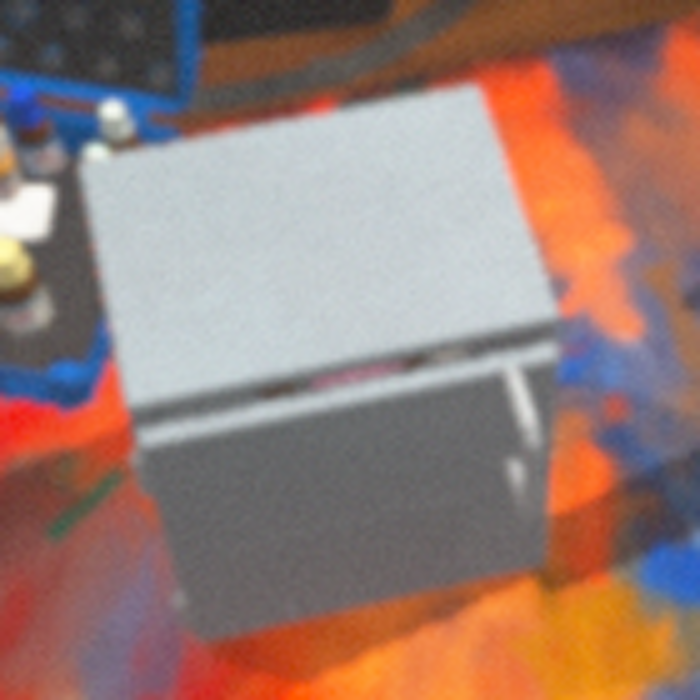

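View pics/p.png

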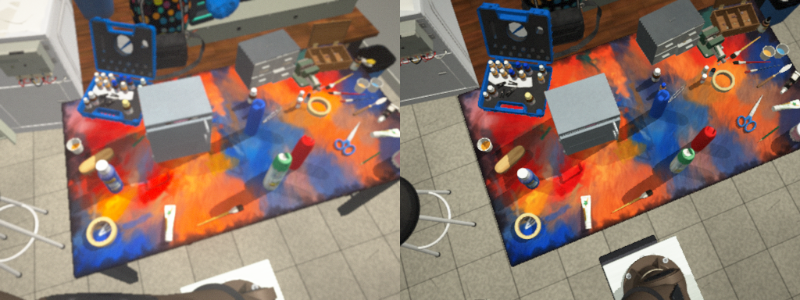

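The door looks the same as in the first shut picture, with 0 changed pixels in the top view. The pink cap shows in the gap at scene pixel (231,155), where an upright can's cap should be. The green can, the bottle and the look-alikes haven't moved.

```bash
python3 -c "
from cell import job; print(job.hand_in())"
```

```text
the job is handed in; nothing more can be done
None
```

The job is done and handed in at about 42 s of the 69 s allowed. I pulled the door open by its handle to about 1.5 rad and stood the shorter (pink) can in the rack. I then pushed the door shut past the catch by the handle, let go and moved the arm clear.

**Last checks**
- **Door:** it looks the same as in the first shut pictures, with no changed pixels around the cupboard in the top view. The scene view has 28, probably the pink cap now showing in the gap. While I still held the handle it read about 0.004 rad, which is within my measuring error.
- **Can:** with the door open it stood upright in the rack, matching the expected outline in both views. With the door shut, its cap shows through the gap about where an upright can's would be. That is the only part of it I could see once the door was shut.
- **Other objects:** the taller (green) can, the big bottle and the blue and red look-alikes appear to stand where they were.

**One thing went differently:** while I was lowering the can, the gripper body came to rest on the catch ridge on the inside of the door, at about 9 N against the 40 N limit. I lifted off slightly and let the can drop the last 4 to 5 mm into the rack, and it stayed upright.

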